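Refit the can crusher's guide post

TASK

Take the orange transport yoke off the can crusher's base: lift it straight up out of its slots and off the post, and put it in the clear plastic box with the bottle caps. Then thread every ring on the table (four or five of them) down the guide post, the widest at the bottom and each next one narrower, each fully home on the plate or on the ring below. Leave the bottle, cup, lid, can and jar standing where they are.

Things in the scene. Friction and masses are not known exactly. Their poses are not given: they have to be found in the camera images.
- crusher_base: Can crusher's base, bolted down: blue plate 150 x 150 mm, 12 mm thick; origin at the centre of its underside, z up. Two fixed dark steel cheeks stand on it at local +y and -y, 36 to 63 mm from the centre, 52 mm wide in x, tops 36 mm above the origin, each with a T-shaped slot open at the top. The local +x and -x sides of the post are free for fingers.
- post_foot (a point): Foot of the fixed upright steel guide post at the plate's centre, on the plate's top face (12 mm above the base's origin). The post is 16 mm in diameter and 66 mm high; its last 10 mm taper to 8 mm.
- transport_yoke: Loose orange plastic yoke, 150 g. Slab 56 (x) x 69 (y) x 18 mm with a 26 mm square hole round the guide post and a T-shaped tail at each y end (106 mm overall) held in the cheeks' slots with 1.5 mm play: it comes out only straight up. Origin: centre of the slab's underside, z up to the grip bar. Starts on the plate, aligned with the base.
- yoke_bar (a point): Middle of the yoke's round grip bar: 16 mm diameter, along the yoke's y axis, 88 mm above the yoke's origin, above the post. It rests on two uprights at y = +-29 mm, so 50 mm of bar is free between them.
- parts_box: Open clear plastic box, fixed: outside 180 mm (x) x 150 mm (y) x 60 mm high, walls and floor 4 mm; origin at the centre of its underside. Two bottle caps lie in it.
- cap_a: Red bottle cap 32 mm wide, 7 mm high, in the clear box; origin at the centre of its underside.
- cap_b: Brass-coloured bottle cap 32 mm wide, 7 mm high, in the clear box; origin at the centre of its underside.
- glass_bottle: Green glass bottle, 64 mm wide, 210 mm high, a bystander; origin at the centre of its underside.
- yogurt_cup: White yogurt cup, 72 mm wide at the rim, 80 mm high, a bystander; origin at the centre of its underside.
- steel_lid: Flat metal lid without a hole, 74 mm wide, 10 mm high, a bystander; origin at the centre of its underside.
- drinks_can: Drinks can, 66 mm wide, 115 mm high, a bystander; origin at the centre of its underside.
- jam_jar: Glass jam jar with a yellow cap, 70 mm wide, 90 mm high, a bystander; origin at the centre of its underside.
- ring_steel: Loose bright steel ring, outside 62 mm, bore 20 mm, 14 mm high, lying flat on the table; number 1 of 5 in width, widest first. Origin at its centre (half its height above its underside), z along its axis. May be absent: four or all five of the rings are there.
- ring_black: Loose black rubber ring, outside 54 mm, bore 20 mm, 14 mm high, lying flat on the table; number 2 of 5 in width, widest first. Origin at its centre (half its height above its underside), z along its axis. May be absent: four or all five of the rings are there.
- ring_blue: Loose blue plastic ring, outside 46 mm, bore 20 mm, 12 mm high, lying flat on the table; number 3 of 5 in width, widest first. Origin at its centre (half its height above its underside), z along its axis. May be absent: four or all five of the rings are there.
- ring_brass: Loose brass (yellow metal) ring, outside 38 mm, bore 20 mm, 12 mm high, lying flat on the table; number 4 of 5 in width, widest first. Origin at its centre (half its height above its underside), z along its axis. May be absent: four or all five of the rings are there.
- ring_red: Loose red painted ring, outside 30 mm, bore 20 mm, 12 mm high, lying flat on the table; number 5 of 5 in width, widest first. Origin at its centre (half its height above its underside), z along its axis. May be absent: four or all five of the rings are there.
There are look-alikes about, which are no part of the job. What is shaped like the ring_steel but yellow is not meant. What is shaped like the transport_yoke but pink is not meant.

How it is judged:
By the outcome, as a careful person would: the job done as asked, in the order asked, and still so for the second after the job is handed in, with the robot touching nothing.
Of ring_steel, ring_black, ring_blue, ring_brass, ring_red only 4 to 5 are there at a start; the rules pass over those that are not, and their reading is None.
At some moment in a run one of ring_steel, ring_black, ring_blue, ring_brass, ring_red may be knocked a few centimetres aside while the robot is not near it.
Once in a run the grip may slacken for a moment while it holds something.
It also fails if it takes over 200 s, if anything falls off the work surface, if the arm or the gripper's body presses on something with over 40 N, if the wrist force passes 120 N, or if a joint passes its speed limit or range.

ROBOT

A 6-joint arm with a two-finger parallel gripper is mounted at the origin on the work surface. World frame = base frame: x ahead of the robot, y to its left, z up, the work surface at z = 0. Lengths are in mm, angles in rad, forces in N, time in s.
With the tool pointing down it reaches from about 300 to 775 mm from the base axis. Payload 14.6 kg.
Tool frame: the origin (TCP) lies between the finger pads; the fingertips stand 17 mm ahead of it and the grasp point (between the pads) lies 2 mm behind it (manip.tip_reach is the distance from the TCP to the fingertips, in mm); z points along the fingers, y is the line along which they close (so a half turn about z gives the same grasp; the last joint's range is limited). The gripper opens to 94 mm and grips with 3 to 60 N. Pads are 16 mm wide; open, the fingers measure 119 mm over their backs; the gripper's body (75 mm by 177 mm) begins 78 mm behind the grasp point.
Start: joints at [-1.357, 0.3, 1.521, -0, 1.321, -0.067], TCP at [152.412, -528.451, 222.446] pointing down, gripper open.
Joint ranges: [-3.03, 3.03], [-0.79, 2.21], [0.23, 2.52], [-1.04, 4.18], [0, 3.07], [-2.55, 2.55]. Speed limits (rad/s): [2.22, 2.22, 2.57, 3.14, 3.14, 3.14].

INTERFACE

Orientations are given as [roll, pitch, yaw] about the fixed x, y, z axes, in that order (R = Rz(yaw) Ry(pitch) Rx(roll)).
In Python, from cell import manip, viewer gives the robot as it stands.
- The arm moves only by the tool apply_moves, never from a script. Its argument "moves" is a list of rows, each a list of 3 entries, a list of its own where there are three numbers: the shift along the tool's x, y, z each as a share of 0.25 m, from -1 to 1, then the turn, a rotation vector about the tool's x, y, z each as a share of pi rad, from -1 to 1, then the closure, from 0 (fully open) to 1 (shut). In form: [[[dx, dy, dz], [wx, wy, wz], grip], ...]. A call has 1 to 12 rows; each row is the pose to reach, as a shift and turn from the pose commanded when the call began, along the tool's axes at that moment, turning the shorter way round; what a row does not reach only later rows make up. A row lasts 1/12 s, in which the tool goes at most 41.7 mm and 7.16 degrees, less where a joint would pass 70% of its speed; a pose out of reach is approached as far as the arm can. A call with a number of a shift or a turn outside -1 to 1 is refused whole. A call with a gripper value outside its range is refused whole. The fingers move at their own pace and stop on an object; "squeeze" is the grip in N (left out, the last holds). Time passes only in rows, so rows that repeat a pose let the fingers close. It gives the time, the measured TCP pose, the force, the opening and the grip force at its end, in the units of the state.
- manip.read_state(): the state, without advancing time (a new reading comes with each control period).
- viewer.camera(name): name is "scene" or "top" or "wrist"; returns the picture (384x512x3 uint8, blue, green, red); there is no depth.
- viewer.camera_info(name): a dict with "camera_matrix" (3x3 intrinsics, pixels), "R" (3x3) and "t" (3): a world point X has camera coordinates R X + t. Camera axes: x right, y down, z forward; pixel columns grow to the right and rows downward; lengths in mm; the calibration is good to about 2 mm. A picture is of the moment at which its call begins: read the wrist's pose just before it. camera_info takes no time and is no camera call; for the wrist camera it gives the pose at the moment of the call.
- manip.sign_off(): hands the job in; it is judged then, once.
The state is a dict: "clock": time; "joints": joint angles; "qd": joint speeds; "effort": joint torques, N m; "eef_pos": TCP position; "eef_rot": TCP orientation; "wrist_force": force on the tool from outside, world axes, zero at the start; "moment": the same for the moment, N m; "finger_gap": finger opening in mm; "finger_force": force on a finger pad.
Only numpy, scipy, OpenCV 4.12 (cv2) and the standard library are available. Lean on these libraries where they do the work, as an engineer would, in place of code of your own. Each camera call takes 0.05 s, during which the arm holds its last target. There are 200 camera calls.

## Working session

There is one attempt and no reset: what is moved stays moved. The work goes in short steps, Python scripts to look and compute and a tool call to move; the robot and the scene stay as the last step left them, time stands still between calls to the robot, and variables do not carry over. Pictures are saved under pics/ and viewed, at most 14 in all, crops included, and the job is handed in when it is done.

Besides the shell and the picture viewer there is one more tool, called after "Call:" as name(argument=value, ...) on one line, values as JSON. apply_moves: Moves the arm, as the interface text tells. Shift numbers are shares of 0.25 m and turn numbers shares of pi rad, none past 1 either way. Its arguments: {"type":"object","properties":{"moves":{"type":"array"},"squeeze":{"type":"number"}},"required":["moves"]}

```bash
ls; mkdir -p pics; python3 - <<'E'
from cell import manip, viewer
import cv2, numpy as np
print(manip.read_state())
for n in ("scene","top","wrist"):
    im=viewer.camera(n); cv2.imwrite(f"pics/{n}0.png",im)
    i=viewer.camera_info(n); print(n,np.round(i["camera_matrix"],1).tolist(),np.round(i["R"],3).tolist(),np.round(i["t"],1).tolist())
a=cv2.imread("pics/top0.png"); cv2.imwrite("pics/top0b.png",cv2.resize(a,(800,600),interpolation=cv2.INTER_CUBIC))
a=cv2.imread("pics/scene0.png"); cv2.imwrite("pics/scene0b.png",cv2.resize(a,(800,600),interpolation=cv2.INTER_CUBIC))
E
```

```text
pics
{'clock': 0.0, 'joints': array([-1.35656954e+00,  3.00421564e-01,  1.52161824e+00, -1.23944145e-06,
        1.32072728e+00, -6.65914665e-02]), 'qd': array([-7.63869585e-04,  9.34720544e-04,  5.35925293e-04,  1.29181480e-03,
        8.22802298e-04,  8.40296939e-05]), 'effort': array([-1.01573660e-03, -5.31809378e+01, -3.52740347e+01,  7.07675703e-02,
        2.44266016e-02, -8.34732919e-05]), 'eef_pos': array([ 152.37290758, -528.19557275,  221.89778318]), 'eef_rot': array([-3.14042075e+00, -7.69509854e-05,  2.80818518e-01]), 'wrist_force': array([-0.11103713,  0.26379954,  0.19877436]), 'moment': array([ 0.01733291,  0.01273218, -0.0070782 ]), 'finger_force': 0.0, 'finger_gap': 93.80924277955913}
scene [[413.0, 0.0, 255.4], [0.0, 413.0, 193.2], [0.0, 0.0, 1.0]] [[0.815, 0.579, 0.0], [0.488, -0.687, -0.539], [-0.312, 0.439, -0.843]] [-461.1, -229.6, 1457.2]
top [[484.1, 0.0, 252.3], [0.0, 484.1, 190.0], [0.0, 0.0, 1.0]] [[0.02, -1.0, -0.01], [-0.996, -0.019, -0.087], [0.087, 0.012, -0.996]] [22.2, 568.3, 1270.2]
wrist [[284.9, 0.0, 258.2], [0.0, 284.9, 191.3], [0.0, 0.0, 1.0]] [[0.277, -0.961, -0.001], [-0.931, -0.269, 0.246], [-0.237, -0.067, -0.969]] [-550.3, -26.6, 389.2]
```

View pics/top0b.png

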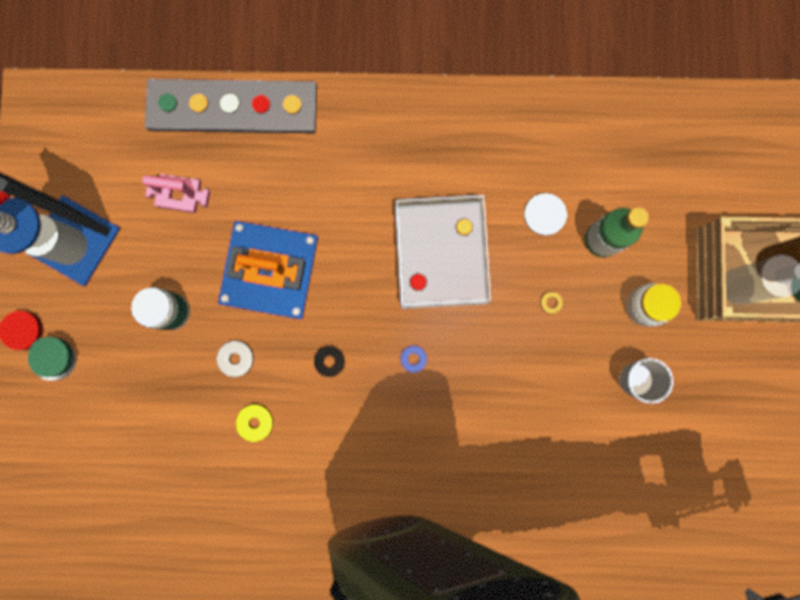

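View pics/scene0b.png

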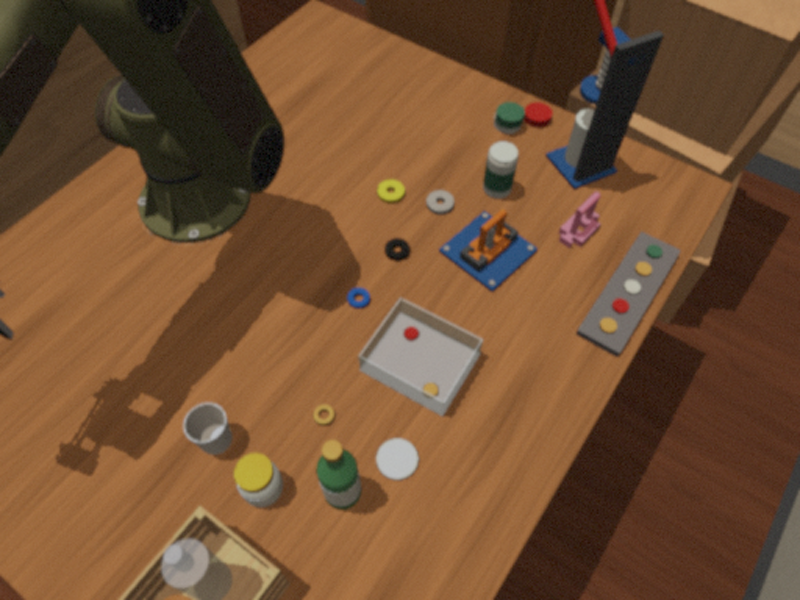

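Top view (800 px scale): the candidates are as follows.
- **Rings:** steel (235,359), black (329,361), blue (414,358) and brass (552,302). There's no red ring; the red discs at (418,282) and (20,330) are a cap and a lid.
- **Yellow disc ring (254,423):** look-alike, not meant.
- **Yoke:** orange on the base at (267,268). The pink one at (177,192) is a look-alike.
- **Box:** (443,250).

```bash
cat > h.py <<'E'
from cell import manip, viewer
import cv2, numpy as np
def ray(info,u,v,z):
    K,R,t=[np.array(info[k],float) for k in("camera_matrix","R","t")]
    d=R.T@np.linalg.solve(K,[u,v,1]); c=-R.T@t
    return c+d*(z-c[2])/d[2]
def blobs(mask,amin=30):
    cs,_=cv2.findContours(mask.astype(np.uint8)*255,cv2.RETR_EXTERNAL,cv2.CHAIN_APPROX_NONE)
    return [c for c in cs if cv2.contourArea(c)>amin]
def go(p,yaw,s=None):
    "shift shares (tool axes) and turn-z share from measured pose to world p, yaw"
    s=s or manip.read_state(); y=s["eef_rot"][2]
    d=np.array(p)-s["eef_pos"]; c,sn=np.cos(y),np.sin(y)
    dt=np.array([c*d[0]+sn*d[1], sn*d[0]-c*d[1], -d[2]])/250
    w=(yaw-y+np.pi/2)%np.pi-np.pi/2
    return np.round(dt,4), round(-w/np.pi,4)
E
python3 - <<'E'
from h import *
info=viewer.camera_info("top"); im=cv2.imread("pics/top0.png"); hsv=cv2.cvtColor(im,cv2.COLOR_BGR2HSV)
H,S,V=[hsv[...,i].astype(int) for i in range(3)]
print("cam",-np.array(info["R"]).T@info["t"])
for n,(u,v),z,D in [("steel",(235,359),14,62),("black",(329,361),14,54),("blue",(414,358),12,46),("brass",(552,302),12,38)]:
    u*=.64;v*=.64
    m={"steel":(S<70)&(V>110),"black":(V<60),"blue":(H>100)&(H<135)&(S>80),"brass":(H>19)&(H<35)&(S>90)&(V>120)}[n]
    w=np.zeros_like(m);w[int(v)-22:int(v)+22,int(u)-22:int(u)+22]=1
    for c in blobs(m&w):
        (cx,cy),r=cv2.minEnclosingCircle(c); mm=cv2.fitEllipse(c)
        print(n,mm, ray(info,*mm[0],z).round(1), "D",round(mm[1][0]/484.1*1240,1))
m=(H>100)&(H<125)&(S>120); w=np.zeros_like(m);w[130:215,130:210]=1
for c in blobs(m&w,300):
    b=cv2.boxPoints(cv2.minAreaRect(cv2.convexHull(c))); P=np.array([ray(info,*q,12) for q in b]);print("base",P.round(1).tolist(),P.mean(0),np.linalg.norm(np.diff(P,axis=0),axis=1))
    e=np.diff(P,axis=0);print(np.degrees(np.arctan2(e[:,1],e[:,0])))
# box rim outer corners by eye
P=np.array([ray(info,u*.64,v*.64,60) for u,v in[(395,198),(485,194),(491,303),(402,307)]]);print("box",P.round(1).tolist(),P.mean(0))
m=(H>5)&(H<15)&(S>200)&(V>170);w=np.zeros_like(m);w[150:192,140:200]=1
for c in blobs(m&w):print("yoke",cv2.minAreaRect(c),cv2.contourArea(c),[ray(info,*cv2.minAreaRect(c)[0],zz).round(1) for zz in(30,100)])
for n,q in dict(cup=(152,307),lid=(546,214),bottle=(605,240),can=(650,380),pink=(177,192),jar=(655,303)).items():print(n,ray(info,q[0]*.64,q[1]*.64,60).round())
y=cv2.resize(im[130:215,130:215],(600,600),interpolation=cv2.INTER_CUBIC);cv2.imwrite("pics/c1.png",y)
E
```

```text
cam [ 454.96907025   18.37996514 1315.14044159]
steel ((150.0043182373047, 229.13853454589844), (21.820608139038086, 22.578147888183594), 38.48432159423828) [457.9 305.9  14. ] D 55.9
black ((210.1415557861328, 230.72889709472656), (16.569660186767578, 16.750551223754883), 153.39381408691406) [456.9 144.2  14. ] D 42.4
blue ((264.1619873046875, 229.37200927734375), (14.277960777282715, 15.175817489624023), 175.0912322998047) [463.4  -0.5  12. ] D 36.6
brass ((352.6310729980469, 193.11651611328125), (12.153467178344727, 12.806851387023926), 115.9642333984375) [ 565.6 -237.1   12. ] D 31.1
base [[553.8, 337.4, 12.0], [698.2, 314.5, 12.0], [672.0, 171.1, 12.0], [528.3, 195.3, 12.0]] [613.06477398 254.57021278  12.        ] [146.19423438 145.73415678 145.73825041]
[  -9.02948688 -100.34063467  170.43894154]
box [[731.9, 34.9, 60.0], [741.4, -116.5, 60.0], [557.5, -128.2, 60.0], [548.0, 19.6, 60.0]] [644.68872886 -47.54819314  60.        ]
yoke ((165.54098510742188, 166.0491943359375), (29.152507781982422, 10.140003204345703), 5.19442892074585) 94.0 [array([627.2, 267.1,  30. ]), array([617.9, 253.6, 100. ])]
cup [540. 437.  60.]
lid [ 709. -219.   60.]
bottle [ 667. -318.   60.]
can [ 436. -390.   60.]
pink [736. 404.  60.]
jar [ 563. -400.   60.]
```

View pics/c1.png

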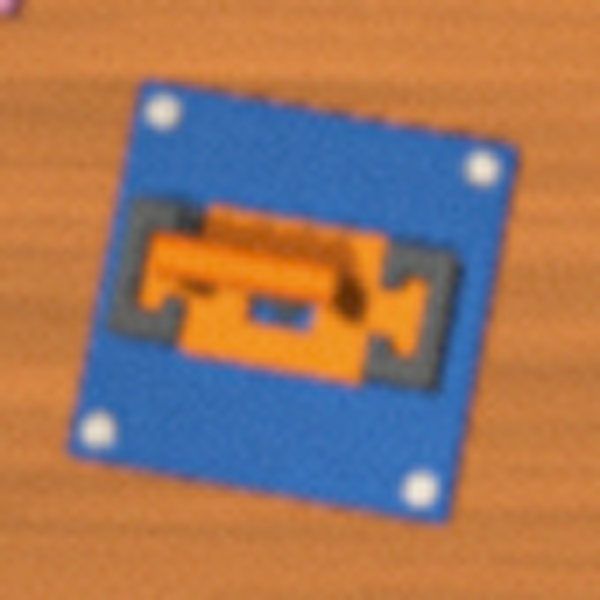

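The crop confirms the orange yoke seated between the two dark cheeks on the blue base, with the bar along base y. The base yaw is about -9.3° and its centre is near (613,255). I'll move above it now.

Call:
apply_moves(moves=[[[0.88,-0.832,0],[0,0,0],0],[[0.88,-0.832,0],[0,0,0],0],[[0.88,-0.832,0],[0,0,0],0],[[0.88,-0.832,0],[0,0,0],0],[[0.88,-0.832,0],[0,0,0],0],[[0.88,-0.832,0],[0,0,0],0],[[0.88,-0.832,0],[0,0,0],0],[[0.88,-0.832,0],[0,0,0],0],[[0.88,-0.832,0],[0,0,0],0],[[0.88,-0.832,0],[0,0,0],0],[[0.88,-0.832,0],[0,0,0],0],[[0.88,-0.832,0],[0,0,0],0]])

```text
clock: 1.15
eef_pos: [305.6, -268.5, 222.3]
eef_rot: [-3.141, 0.0, 0.279]
wrist_force: [0.0, 0.2, -0.3]
finger_gap: 93.9
finger_force: 0.0
```

Call:
apply_moves(moves=[[[0.88,-0.832,0],[0,0,0],0],[[0.88,-0.832,0],[0,0,0],0],[[0.88,-0.832,0],[0,0,0],0],[[0.88,-0.832,0],[0,0,0],0],[[0.88,-0.832,0],[0,0,0],0],[[0.88,-0.832,0],[0,0,0],0],[[0.88,-0.832,0],[0,0,0],0],[[0.88,-0.832,0],[0,0,0],0],[[0.88,-0.832,0],[0,0,0],0],[[0.88,-0.832,0],[0,0,0],0],[[0.88,-0.832,0],[0,0,0],0],[[0.88,-0.832,0],[0,0,0],0]])

```text
clock: 2.15
eef_pos: [459.5, -8.3, 222.5]
eef_rot: [3.141, 0.0, 0.279]
wrist_force: [0.8, -0.0, 0.3]
finger_gap: 93.6
finger_force: 0.0
```

Call:
apply_moves(moves=[[[0.88,-0.832,0],[0,0,-0.359],0],[[0.88,-0.832,0],[0,0,-0.359],0],[[0.88,-0.832,0],[0,0,-0.359],0],[[0.88,-0.832,0],[0,0,-0.359],0],[[0.88,-0.832,0],[0,0,-0.359],0],[[0.88,-0.832,0],[0,0,-0.359],0],[[0.88,-0.832,0],[0,0,-0.359],0],[[0.88,-0.832,0],[0,0,-0.359],0],[[0.88,-0.832,0],[0,0,-0.359],0],[[0.88,-0.832,0],[0,0,-0.359],0],[[0.88,-0.832,0],[0,0,-0.359],0],[[0.88,-0.832,0],[0,0,-0.359],0]])

```text
clock: 3.15
eef_pos: [613.8, 252.8, 222.8]
eef_rot: [3.141, -0.0, 1.403]
wrist_force: [0.8, -0.4, 0.1]
finger_gap: 93.9
finger_force: 0.0
```

```bash
python3 - <<'E'
from h import *
i=viewer.camera_info("wrist"); im=viewer.camera("wrist"); cv2.imwrite("pics/w1.png",im)
print("cam",-np.array(i["R"]).T@i["t"])
np.savez("w1.npz",**{k:i[k] for k in("camera_matrix","R","t")})
K,R,t=[np.array(i[k]) for k in("camera_matrix","R","t")]
for n,X in dict(bar=(613,254.6,100),foot=(613,254.6,12),tip=(613.8,252.8,206)).items():
    p=K@(R@np.array(X)+t); print(n,p[:2]/p[2])
E
```

```text
cam [624.67589306 321.7629567  384.0353533 ]
bar [257.94372752 187.68149273]
foot [258.00308099 172.17711699]
tip [259.43871804 227.22415298]
```

View pics/w1.png

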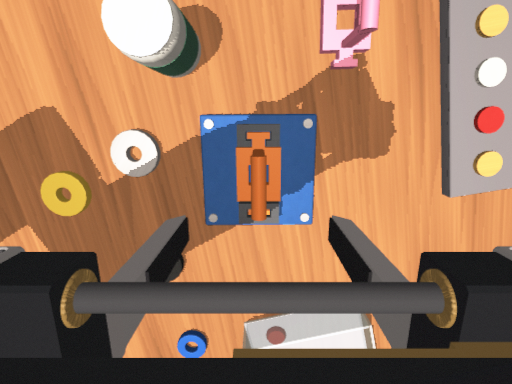

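Wrist view: the bar runs along (259,150)-(259,220), centred between the fingers. The plate spans roughly (201,114) to (316,225). I'll refine the centre from these.

```bash
python3 - <<'E'
from h import *
i=dict(np.load("w1.npz")); im=cv2.imread("pics/w1.png");hsv=cv2.cvtColor(im,cv2.COLOR_BGR2HSV)
H,S,V=[hsv[...,k].astype(int) for k in range(3)]
m=(H>100)&(H<125)&(S>120)&(V>40); w=np.zeros_like(m);w[100:240,185:330]=1
m=(m&w)
c=max(blobs(m,300),key=cv2.contourArea)
hull=cv2.convexHull(c).reshape(-1,2); P=np.array([ray(i,*q,12)[:2] for q in hull],np.float32)
r=cv2.minAreaRect(P);print("plate",r)
m=(H>3)&(H<17)&(S>190)&(V>90);m[:,:243]=0;m[:,275:]=0;m[:150]=0;m[225:]=0
# bar: per-row run
for v in (158,165,190,200,210,215):
    x=np.where((im[v,:,2]>90)&(S[v]>200)&(np.arange(512)>245)&(np.arange(512)<275))[0]; print(v,x.min(),x.max())
# near & far end rows at z~108/100
for v in(150,220): print(ray(i,259,v,100).round(1))
s=manip.read_state();print(s["eef_pos"],s["eef_rot"])
E
```

```text
plate ((613.2798461914062, 255.42352294921875), (146.42330932617188, 146.64031982421875), 80.87939453125)Traceback (most recent call last):
  File "<stdin>", line 12, in <module>
    return umr_minimum(a, axis, None, out, keepdims, initial, where)
ValueError: zero-size array to reduction operation minimum which has no identity
```

Call:
apply_moves(moves=[[[0.009,-0.004,0.15],[0,0,-0.0027],0],[[0.009,-0.004,0.3],[0,0,-0.0027],0],[[0.009,-0.004,0.4],[0,0,-0.0027],0],[[0.009,-0.004,0.45],[0,0,-0.0027],0],[[0.009,-0.004,0.495],[0,0,-0.0027],0],[[0.009,-0.004,0.495],[0,0,-0.0027],0],[[0.009,-0.004,0.495],[0,0,-0.0027],0.4],[[0.009,-0.004,0.495],[0,0,-0.0027],0.7],[[0.009,-0.004,0.495],[0,0,-0.0027],1],[[0.009,-0.004,0.495],[0,0,-0.0027],1],[[0.009,-0.004,0.495],[0,0,-0.0027],1],[[0.009,-0.004,0.495],[0,0,-0.0027],1]], squeeze=30)

```text
clock: 4.2
eef_pos: [613.1, 256.4, 99.1]
eef_rot: [3.141, -0.0, 1.417]
wrist_force: [0.8, -0.6, 0.5]
finger_gap: 57.3
finger_force: 0.0
```

Call:
apply_moves(moves=[[[0,0,0],[0,0,0],1],[[0,0,0],[0,0,0],1],[[0,0,0],[0,0,0],1],[[0,0,0],[0,0,0],1]])

```text
clock: 4.53
eef_pos: [613.0, 256.4, 98.7]
eef_rot: [-3.142, 0.0, 1.417]
wrist_force: [-0.0, 0.4, -0.6]
finger_gap: 30.4
finger_force: 0.0
```

Call:
apply_moves(moves=[[[0,0,0],[0,0,0],1],[[0,0,0],[0,0,0],1],[[0,0,0],[0,0,0],1],[[0,0,0],[0,0,0],1],[[0,0,0],[0,0,0],1]])

```text
clock: 4.95
eef_pos: [613.1, 256.4, 98.7]
eef_rot: [3.141, -0.0, 1.417]
wrist_force: [0.5, 0.2, -0.5]
finger_gap: 15.5
finger_force: 30.0
```

Call:
apply_moves(moves=[[[0,0,-0.04],[0,0,0],1],[[0,0,-0.08],[0,0,0],1],[[0,0,-0.12],[0,0,0],1],[[0,0,-0.16],[0,0,0],1],[[0,0,-0.2],[0,0,0],1],[[0,0,-0.24],[0,0,0],1],[[0,0,-0.28],[0,0,0],1],[[0,0,-0.32],[0,0,0],1],[[0,0,-0.36],[0,0,0],1],[[0,0,-0.36],[0,0,0],1]])

```text
clock: 5.78
eef_pos: [613.7, 256.6, 191.4]
eef_rot: [3.139, -0.002, 1.417]
wrist_force: [-0.5, -0.5, -1.3]
finger_gap: 15.2
finger_force: 30.0
```

```bash
python3 - <<'E'
from h import *
i=viewer.camera_info("top"); im=cv2.imread("pics/top0.png");hsv=cv2.cvtColor(im,cv2.COLOR_BGR2HSV)
H,S,V=[hsv[...,k].astype(int) for k in range(3)]
w=np.zeros_like(H);w[128:192,256:310]=1
for c in blobs((S>120)&(w>0)&((H<8)|(H>170)|((H>17)&(H<35))),20):
    m=cv2.moments(c);p=ray(i,m["m10"]/m["m00"],m["m01"]/m["m00"],11);print(cv2.contourArea(c),p.round(1))
# floor corners check by eye: inner floor at z=4
print([ray(i,u*.64,v*.64,4).round(0).tolist() for u,v in[(405,207),(482,203),(487,294),(408,297)]])
print(go((640,-47,191),1.05))
E
```

```text
66.5 [596.4  -6.7  11. ]
64.0 [694.6 -84.8  11. ]
[[728.0, 18.0, 4.0], [738.0, -117.0, 4.0], [578.0, -128.0, 4.0], [570.0, 10.0, 4.0]]
(array([-1.184 ,  0.29  ,  0.0015]), np.float64(0.1169))
```

Call:
apply_moves(moves=[[[-0.15,0.05,0],[0,0,0],1],[[-0.3,0.1,0],[0,0,0],1],[[-0.45,0.15,0],[0,0,0],1],[[-0.6,0.19,0],[0,0,0],1],[[-0.75,0.23,0],[0,0,0],1],[[-0.88,0.26,0],[0,0,0],1],[[-0.88,0.26,0],[0,0,0],1],[[-0.88,0.26,0],[0,0,0],1]])

```text
clock: 6.45
eef_pos: [643.6, 27.3, 188.4]
eef_rot: [-3.141, 0.0, 1.414]
wrist_force: [0.3, -0.5, -2.0]
finger_gap: 15.3
finger_force: 30.0
```

Call:
apply_moves(moves=[[[-0.1,0.02,0],[0,0,0.03],1],[[-0.2,0.04,0],[0,0,0.06],1],[[-0.3,0.048,0],[0,0,0.09],1],[[-0.3,0.048,0],[0,0,0.117],1],[[-0.3,0.048,0],[0,0,0.117],1],[[-0.3,0.048,0],[0,0,0.117],1]])

```text
clock: 6.95
eef_pos: [644.0, -45.7, 188.5]
eef_rot: [-3.141, -0.0, 1.053]
wrist_force: [0.0, 0.2, -2.0]
finger_gap: 15.3
finger_force: 30.0
```

```bash
python3 - <<'E'
from h import *
print(go((645,-46,93),1.05), manip.read_state()["finger_gap"])
cv2.imwrite("pics/w2.png",viewer.camera("wrist"))
E
```

```text
(array([0.001 , 0.0042, 0.382 ]), np.float64(0.001)) 15.306268505943944
```

View pics/w2.png

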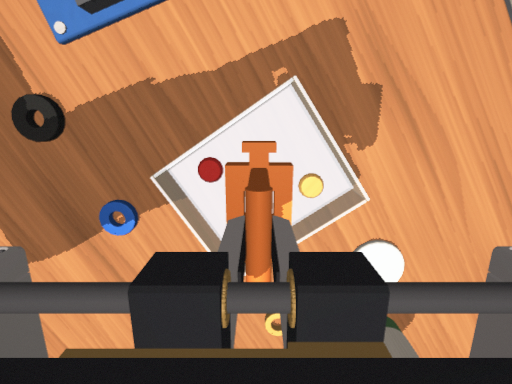

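The yoke hangs at (258,200) over the box, between the red cap (210,169) and the brass cap (311,186). Next I lower and release it.

Call:
apply_moves(moves=[[[0,0.004,0.08],[0,0,0],1],[[0,0.004,0.16],[0,0,0],1],[[0,0.004,0.24],[0,0,0],1],[[0,0.004,0.3],[0,0,0],1],[[0,0.004,0.34],[0,0,0],1],[[0,0.004,0.37],[0,0,0],1],[[0,0.004,0.382],[0,0,0],1],[[0,0.004,0.382],[0,0,0],1],[[0,0.004,0.382],[0,0,0],1],[[0,0.004,0.382],[0,0,0],0.7],[[0,0.004,0.382],[0,0,0],0.6],[[0,0.004,0.382],[0,0,0],0.5]])

```text
clock: 8.0
eef_pos: [645.1, -47.4, 94.0]
eef_rot: [3.14, -0.0, 1.05]
wrist_force: [-0.2, 0.0, 0.7]
finger_gap: 31.7
finger_force: 0.0
```

Call:
apply_moves(moves=[[[0,0,0],[0,0,0],0.4],[[0,0,0],[0,0,0],0.4],[[0,0,0],[0,0,0],0.4],[[0,0,-0.05],[0,0,0],0.4],[[0,0,-0.2],[0,0,0],0.3],[[0,0,-0.35],[0,0,0],0.2],[[0,0,-0.48],[0,0,0],0],[[0,0,-0.48],[0,0,0],0],[[0,0,-0.48],[0,0,0],0]])

```text
clock: 8.75
eef_pos: [645.4, -47.5, 216.1]
eef_rot: [3.138, -0.002, 1.05]
wrist_force: [0.4, -0.6, -0.7]
finger_gap: 85.8
finger_force: 0.0
```

```bash
python3 - <<'E'
from h import *
cv2.imwrite("pics/w3.png",viewer.camera("wrist"))
a=viewer.camera("top");cv2.imwrite("pics/top3.png",a)
# combined view
b=cv2.imread("pics/w3.png");cv2.imwrite("pics/c3.png",np.hstack([cv2.resize(a,(400,300)),cv2.resize(b,(400,300))]))
hsv=cv2.cvtColor(b,cv2.COLOR_BGR2HSV)
print(go((458,306,200),0))
E
```

```text
(array([ 0.8543, -1.3506,  0.0506]), np.float64(0.3341))
```

View pics/c3.png

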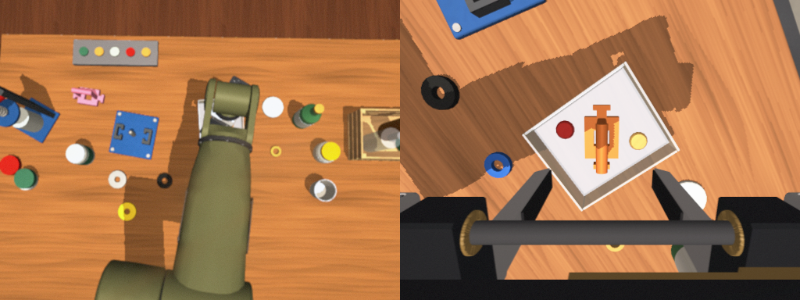

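Left half (top view): the base is now bare, with only the post and cheeks. Right half: the yoke lies flat in the box at (602,135), between the caps. The red ring is absent. Next I'll hover over the base to measure the post, then go to the steel ring.

```bash
python3 - <<'E'
from h import *
print(go((613.2,255.3,222),1.4116))
E
```

```text
(array([ 0.9876, -0.7113, -0.0374]), np.float64(-0.1152))
```

Call:
apply_moves(moves=[[[0.988,-0.711,-0.037],[0,0,-0.115],0],[[0.988,-0.711,-0.037],[0,0,-0.115],0],[[0.988,-0.711,-0.037],[0,0,-0.115],0],[[0.988,-0.711,-0.037],[0,0,-0.115],0],[[0.988,-0.711,-0.037],[0,0,-0.115],0],[[0.988,-0.711,-0.037],[0,0,-0.115],0],[[0.988,-0.711,-0.037],[0,0,-0.115],0],[[0.988,-0.711,-0.037],[0,0,-0.115],0],[[0.988,-0.711,-0.037],[0,0,-0.115],0],[[0.988,-0.711,-0.037],[0,0,-0.115],0],[[0.988,-0.711,-0.037],[0,0,-0.115],0],[[0.988,-0.711,-0.037],[0,0,-0.115],0]])

```text
clock: 9.85
eef_pos: [614.0, 253.6, 222.1]
eef_rot: [-3.141, 0.0, 1.409]
wrist_force: [0.1, 0.3, 0.1]
finger_gap: 94.3
finger_force: 0.0
```

```bash
python3 - <<'E'
from h import *
for k in range(2):
    i=viewer.camera_info("wrist"); s=manip.read_state(); im=viewer.camera("wrist")
hsv=cv2.cvtColor(im,cv2.COLOR_BGR2HSV)
np.savez("w4.npz",**{k:i[k] for k in("camera_matrix","R","t")},p=s["eef_pos"],r=s["eef_rot"])
cv2.imwrite("pics/w4.png",im); print(s["eef_pos"],s["eef_rot"],s["qd"].round(3))
H,S,V=[hsv[...,k].astype(int) for k in range(3)]
m=(H>100)&(H<125)&(S>120)&(V>40);w=np.zeros_like(m);w[100:240,185:330]=1
c=max(blobs(m&w,300),key=cv2.contourArea);P=np.array([ray(i,*q,12)[:2] for q in cv2.convexHull(c).reshape(-1,2)],np.float32)
print(cv2.minAreaRect(P))
cv2.imwrite("pics/c4.png",cv2.resize(im[100:240,170:350],(800,622),interpolation=cv2.INTER_CUBIC)[:600])
E
```

```text
[614.05463944 253.7251224  222.29663075] [-3.14132530e+00  2.43581873e-04  1.40895877e+00] [ 0.004  0.    -0.002  0.     0.001  0.003]
((613.4176635742188, 255.68394470214844), (145.9327850341797, 146.72593688964844), 80.72492980957031)
```

View pics/c4.png

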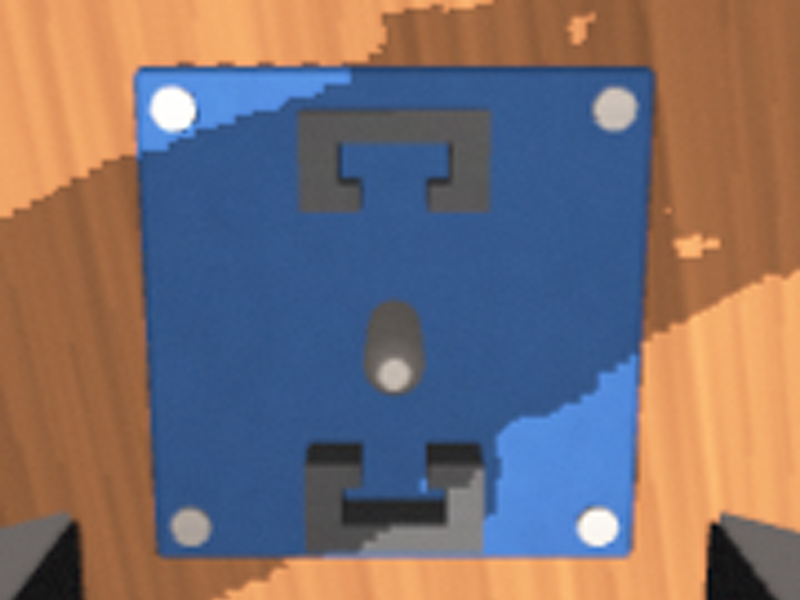

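The bare base is clear: post top at crop (394,375), foot at about (394,328), with bolts at the corners. Now the post position, and the hover for the steel ring.

```bash
python3 - <<'E'
from h import *
i=dict(np.load("w4.npz"));f=lambda a,b:(170+(a+.5)/4.444-.5,100+(b+.5)/4.444-.5)
print("posttop",ray(i,*f(394,375),78))
P=np.array([ray(i,*f(*q),13) for q in[(172,108),(616,108),(598,527),(190,527)]]);print(P.round(1),P.mean(0))
print("steel go",go((457.9,303,200),1.4116))
E
```

```text
posttop [613.31989333 254.50781985  78.        ]
[[561.1 327.1  13. ]
 [685.9 306.7  13. ]
 [665.4 182.2  13. ]
 [540.9 202.6  13. ]] [613.31325755 254.64877721  13.        ]
steel go (array([ 0.0932, -0.6479,  0.0897]), np.float64(-0.0008))
```

Call:
apply_moves(moves=[[[0.093,-0.648,0.09],[0,0,0],0],[[0.093,-0.648,0.09],[0,0,0],0],[[0.093,-0.648,0.09],[0,0,0],0],[[0.093,-0.648,0.09],[0,0,0],0],[[0.093,-0.648,0.09],[0,0,0],0],[[0.093,-0.648,0.09],[0,0,0],0],[[0.093,-0.648,0.09],[0,0,0],0],[[0.093,-0.648,0.09],[0,0,0],0]])

```text
clock: 10.62
eef_pos: [458.7, 303.5, 200.2]
eef_rot: [3.141, -0.0, 1.409]
wrist_force: [0.1, 0.1, -0.2]
finger_gap: 93.8
finger_force: 0.0
```

```bash
cat >> h.py <<'E'
def ring(kind,pic,show=False):
    "ring centre in the wrist view: fit to the outer contour nearest the TCP, on its top plane"
    h,D={"steel":(14,62),"black":(14,54),"blue":(12,46),"brass":(12,38)}[kind]
    s=manip.read_state();i=viewer.camera_info("wrist");im=viewer.camera("wrist");cv2.imwrite(pic,im)
    H,S,V=[cv2.cvtColor(im,cv2.COLOR_BGR2HSV)[...,k].astype(int) for k in range(3)]
    m={"steel":(S<80)&(V>70),"black":V<60,"blue":(H>100)&(H<130)&(S>110),"brass":(H>19)&(H<35)&(S>90)}[kind]
    m[235:]=0; m=cv2.morphologyEx(m.astype(np.uint8),cv2.MORPH_OPEN,np.ones((3,3)))
    for c in blobs(m,150):
        P=np.array([ray(i,*q,h)[:2] for q in cv2.convexHull(c).reshape(-1,2)],np.float32)
        (cx,cy),(a,b),_=cv2.fitEllipse(P); (bx,by),r=cv2.minEnclosingCircle(P)
        if abs(2*r-D)<14: print(kind,"ell",np.round([cx,cy,a,b],1),"circ",np.round([bx,by,2*r],1),"go",go((bx,by,19),1.4116,s))
    print(s["eef_pos"].round(1),s["eef_rot"].round(3))
E
python3 -c "
from h import *
ring('steel','pics/r1.png')"
```

```text
steel ell [563.2 218.   18.9  54.1] circ [562.2 222.5  48.9] go (array([-0.2534,  0.4608,  0.7248]), np.float64(-0.0007))
steel ell [627.4 242.9  19.9  56.4] circ [627.5 242.6  55.3] go (array([-0.132 ,  0.7059,  0.7248]), np.float64(-0.0007))
steel ell [457.3 306.9  60.7  61.5] circ [457.3 307.   61.7] go (array([ 0.013 , -0.0077,  0.7248]), np.float64(-0.0007))
steel ell [631.1 297.8  41.1  62.3] circ [631.3 299.3  59.4] go (array([0.0943, 0.6844, 0.7248]), np.float64(-0.0007))
[458.7 303.5 200.2] [ 3.141 -0.     1.409]
```

View pics/r1.png

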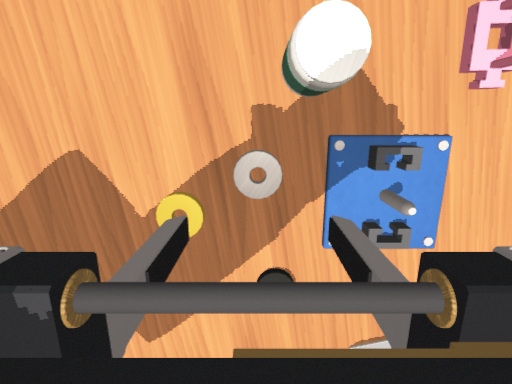

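The steel ring is at (258,174), measured at (457.3,307.0) with a diameter of 61.7, which matches the description. The yellow look-alike at (180,217) is clear of the fingers.

Call:
apply_moves(moves=[[[0.013,-0.008,0.15],[0,0,0],0],[[0.013,-0.008,0.3],[0,0,0],0],[[0.013,-0.008,0.45],[0,0,0],0],[[0.013,-0.008,0.57],[0,0,0],0],[[0.013,-0.008,0.65],[0,0,0],0],[[0.013,-0.008,0.7],[0,0,0],0],[[0.013,-0.008,0.724],[0,0,0],0],[[0.013,-0.008,0.724],[0,0,0],0],[[0.013,-0.008,0.724],[0,0,0],1],[[0.013,-0.008,0.724],[0,0,0],1],[[0.013,-0.008,0.724],[0,0,0],1],[[0.013,-0.008,0.724],[0,0,0],1]], squeeze=40)

```text
clock: 11.67
eef_pos: [456.3, 307.8, 19.6]
eef_rot: [3.141, -0.001, 1.411]
wrist_force: [-0.0, 0.1, -0.4]
finger_gap: 70.8
finger_force: 0.0
```

Call:
apply_moves(moves=[[[0,0,0],[0,0,0],1],[[0,0,0],[0,0,0],1],[[0,0,0],[0,0,0],1],[[0,0,0],[0,0,0],1]])

```text
clock: 12.0
eef_pos: [456.3, 307.7, 19.4]
eef_rot: [3.141, -0.001, 1.411]
wrist_force: [1.0, -1.3, 5.9]
finger_gap: 60.2
finger_force: 39.8
```

```bash
python3 -c "
from h import *
print(manip.read_state()['eef_pos'],go((613.3,254.6,110),1.4116))"
```

```text
[456.31541786 307.70209105  19.38833606] (array([-0.1097,  0.6538, -0.3624]), np.float64(-0.0002))
```

Call:
apply_moves(moves=[[[0,0,-0.08],[0,0,0],1],[[0,0,-0.18],[0,0,0],1],[[0,0,-0.28],[0,0,0],1],[[0,0,-0.38],[0,0,0],1],[[-0.02,0.1,-0.4],[0,0,0],1],[[-0.04,0.24,-0.4],[0,0,0],1],[[-0.07,0.38,-0.4],[0,0,0],1],[[-0.09,0.52,-0.4],[0,0,0],1],[[-0.108,0.62,-0.4],[0,0,0],1],[[-0.108,0.654,-0.4],[0,0,0],1],[[-0.108,0.654,-0.4],[0,0,0],1],[[-0.108,0.654,-0.4],[0,0,0],1]])

```text
clock: 13.0
eef_pos: [612.5, 254.8, 117.9]
eef_rot: [-3.14, 0.001, 1.41]
wrist_force: [-0.5, 0.3, -1.8]
finger_gap: 60.2
finger_force: 39.8
```

```bash
python3 - <<'E'
from h import *
i=viewer.camera_info("wrist");s=manip.read_state();im=viewer.camera("wrist");cv2.imwrite("pics/w5.png",im)
cv2.imwrite("pics/c5.png",cv2.resize(im[100:300,130:390],(780,600),interpolation=cv2.INTER_CUBIC))
print(s["eef_pos"],s["finger_gap"],go((613.3,255.1,31),1.4116))
K,R,t=[np.array(i[k]) for k in("camera_matrix","R","t")]
for X in [(613.3,254.6,78),tuple(s["eef_pos"][:2])+(s["eef_pos"][2]-5,)]:
    p=K@(R@np.array(X)+t);p=p[:2]/p[2];print(p,((p[0]-130)*3,(p[1]-100)*3))
E
```

```text
[612.46502724 254.77524178 117.89855735] 60.1657396333927 (array([0.0006, 0.0046, 0.3492]), np.float64(-0.0001))
[260.5782957 215.9067919] (np.float64(391.7348870956607), np.float64(347.7203756868306))
[259.551005   234.26090534] (np.float64(388.6530150107868), np.float64(402.78271600987944))
```

View pics/c5.png

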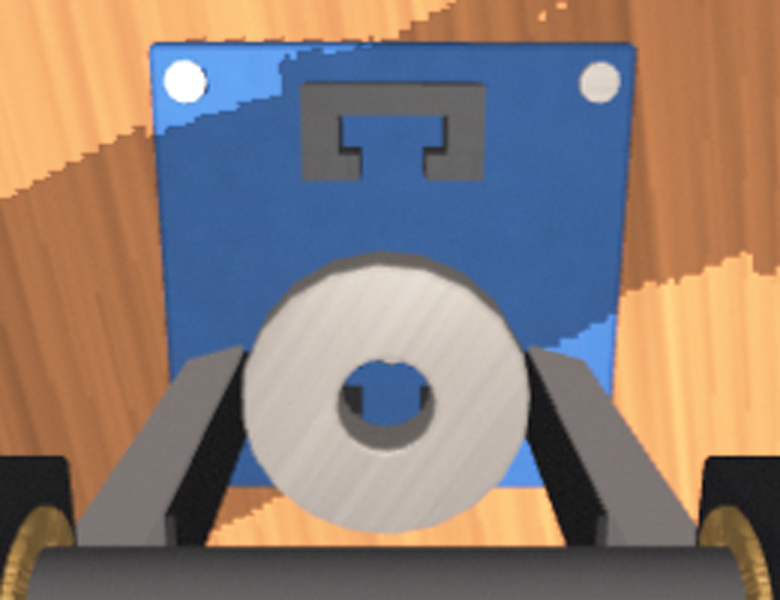

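The ring is held level: outer circle centred at crop (386,398), spanning x 243-529. I'll work out its offset from the post.

```bash
cat >> h.py <<'E'
def offset(c,top,post=(613.3,254.6)):
    "held ring centre c (full-res px) at height top -> tool-axis shares to bring it over the post"
    s=manip.read_state();p=ray(viewer.camera_info("wrist"),*c,top)
    print("ring",p.round(1),"tcp",s["eef_pos"].round(1),go(s["eef_pos"]+np.r_[np.array(post)-p[:2],0],s["eef_rot"][2],s)[0])
E
python3 -c "
from h import *
offset((258.3,232.3),113)
d=viewer.camera_info('wrist')
print([ray(d,130+a/3,232.3,113).round(1) for a in (243,529)],[ray(d,258.3,100+b/3,113).round(1) for b in (265,533)])"
```

```text
ring [611.5 256.5 113. ] tcp [612.1 255.1 118.3] [-0.0062  0.0081 -0.    ]
[array([582.3, 261.2, 113. ]), array([641.2, 251.7, 113. ])] [array([616. , 284.4, 113. ]), array([606.5, 225.1, 113. ])]
```

Call:
apply_moves(moves=[[[-0.002,0.006,0.03],[0,0,0],1],[[-0.002,0.006,0.06],[0,0,0],1],[[-0.002,0.006,0.09],[0,0,0],1],[[-0.002,0.006,0.1],[0,0,0],1],[[-0.002,0.006,0.1],[0,0,0],1]])

```text
clock: 13.47
eef_pos: [613.8, 254.2, 92.7]
eef_rot: [-3.14, 0.001, 1.411]
wrist_force: [-0.1, 0.0, -2.8]
finger_gap: 60.3
finger_force: 39.8
```

```bash
python3 - <<'E'
from h import *
i=viewer.camera_info("wrist");s=manip.read_state();im=viewer.camera("wrist");cv2.imwrite("pics/w6.png",im)
np.savez("w6.npz",**{k:i[k] for k in("camera_matrix","R","t")},p=s["eef_pos"])
cv2.imwrite("pics/c6.png",cv2.resize(im[170:280,200:320],(600,550),interpolation=cv2.INTER_CUBIC))
print(s["eef_pos"],s["wrist_force"])
E
```

```text
[613.82672952 254.16731537  92.67764095] [-0.09330952  0.0390023  -2.80600955]
```

View pics/c6.png

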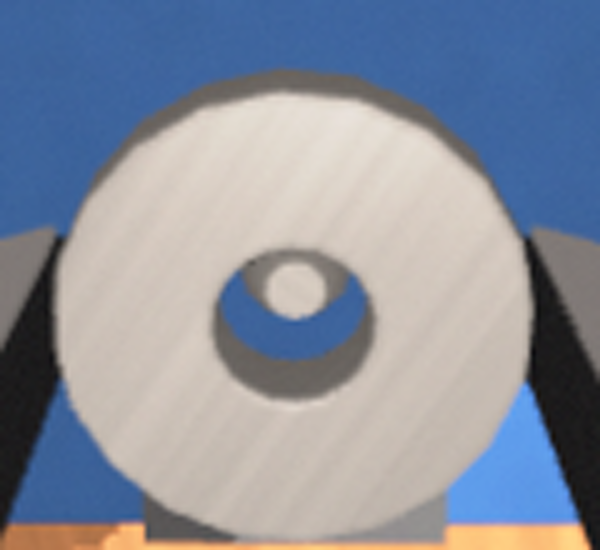

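The post tip at crop (296,290) shows inside the bore, whose top rim is centred at (295,325).

```bash
python3 - <<'E'
from h import *
i=dict(np.load("w6.npz"))
for zt in (87.7,85): print(ray(i,258.6,234.6,zt),ray(i,258.8,227.6,78))
E
```

```text
[613.19377321 254.04666416  87.7       ] [613.45142691 254.85906274  78.        ]
[613.01057803 252.91959176  85.        ] [613.45142691 254.85906274  78.        ]
```

Call:
apply_moves(moves=[[[0.004,0,0.02],[0,0,0],1],[[0.004,0,0.05],[0,0,0],1],[[0.004,0,0.08],[0,0,0],1],[[0.004,0,0.11],[0,0,0],1],[[0.004,0,0.14],[0,0,0],1],[[0.004,0,0.17],[0,0,0],1],[[0.004,0,0.2],[0,0,0],1],[[0.004,0,0.22],[0,0,0],1],[[0.004,0,0.22],[0,0,0],1]])

```text
clock: 14.27
eef_pos: [614.1, 254.9, 37.4]
eef_rot: [-3.14, 0.001, 1.411]
wrist_force: [-0.6, -0.2, -2.5]
finger_gap: 60.6
finger_force: 39.8
```

Call:
apply_moves(moves=[[[0,0,0.01],[0,0,0],1],[[0,0,0.02],[0,0,0],1],[[0,0,0.026],[0,0,0],1],[[0,0,0.026],[0,0,0],1]])

```text
clock: 14.6
eef_pos: [614.6, 255.1, 32.3]
eef_rot: [-3.141, 0.0, 1.411]
wrist_force: [-0.5, -0.4, -2.5]
finger_gap: 60.3
finger_force: 39.8
```

Call:
apply_moves(moves=[[[0,0,0.003],[0,0,0],1],[[0,0,0.003],[0,0,0],0.2],[[0,0,0.003],[0,0,0],0],[[0,0,0.003],[0,0,0],0],[[0,0,0.003],[0,0,0],0],[[0,0,0.003],[0,0,0],0],[[0,0,-0.1],[0,0,0],0],[[0,0,-0.25],[0,0,0],0],[[0,0,-0.4],[0,0,0],0],[[0,0,-0.55],[0,0,0],0],[[0,0,-0.672],[0,0,0],0],[[0,0,-0.672],[0,0,0],0]])

```text
clock: 15.6
eef_pos: [616.5, 255.8, 208.3]
eef_rot: [3.132, -0.005, 1.411]
wrist_force: [-0.4, -0.3, 1.0]
finger_gap: 93.9
finger_force: 0.0
```

```bash
python3 -c "
from h import *
ring('steel','pics/s1.png')
print(go((456.9,143,200),1.4116))"
```

```text
steel ell [724.4 167.9  18.9  53.5] circ [723.6 171.9  49.1] go (array([-0.2633,  0.4765,  0.7571]), np.float64(-0.0002))
steel ell [487.9 206.7  19.   53.8] circ [490.4 210.4  48.5] go (array([-0.2597, -0.4688,  0.7571]), np.float64(-0.0002))
steel ell [604.1 198.2  54.8 128.1] circ [604.1 197.3  60.9] go (array([-0.2391, -0.0117,  0.7571]), np.float64(-0.0002))
steel ell [613.3 252.7  63.2  64. ] circ [613.4 252.6  64.2] go (array([-0.0145, -0.01  ,  0.7571]), np.float64(-0.0002))
steel ell [620.9 302.4  47.3  65.6] circ [620.9 302.2  60.4] go (array([ 0.186 , -0.0122,  0.7571]), np.float64(-0.0002))
[616.5 255.8 208.3] [ 3.132 -0.005  1.411]
(array([-0.5456, -0.5554,  0.0175]), np.float64(-0.0002))
```

The steel ring is round the post. Its apparent diameter of 64 on the z=14 plane fits a top near z=26, so it's home. Next is the black ring.

Call:
apply_moves(moves=[[[-0.546,-0.555,0.018],[0,0,0],0],[[-0.546,-0.555,0.018],[0,0,0],0],[[-0.546,-0.555,0.018],[0,0,0],0],[[-0.546,-0.555,0.018],[0,0,0],0],[[-0.546,-0.555,0.018],[0,0,0],0],[[-0.546,-0.555,0.018],[0,0,0],0],[[-0.546,-0.555,0.018],[0,0,0],0],[[-0.546,-0.555,0.018],[0,0,0],0],[[-0.546,-0.555,0.018],[0,0,0],0]])

```text
clock: 16.4
eef_pos: [456.5, 142.9, 195.4]
eef_rot: [-3.141, 0.0, 1.411]
wrist_force: [-0.3, -0.5, -0.6]
finger_gap: 94.0
finger_force: 0.0
```

```bash
python3 -c "
from h import *
ring('black','pics/r2.png')"
```

```text
black ell [455.5 144.5  51.6  52.1] circ [455.4 144.6  52.5] go (array([ 0.0063, -0.0051,  0.7058]), np.float64(-0.0001))
black ell [633.5 301.1  25.   39.1] circ [633.1 300.4  40. ] go (array([0.7344, 0.5975, 0.7058]), np.float64(-0.0001))
[456.5 142.9 195.4] [-3.141  0.     1.411]
```

Call:
apply_moves(moves=[[[0.006,-0.004,0.15],[0,0,0],0],[[0.006,-0.004,0.3],[0,0,0],0],[[0.006,-0.004,0.45],[0,0,0],0],[[0.006,-0.004,0.57],[0,0,0],0],[[0.006,-0.004,0.65],[0,0,0],0],[[0.006,-0.004,0.69],[0,0,0],0],[[0.006,-0.004,0.706],[0,0,0],0],[[0.006,-0.004,0.706],[0,0,0],0],[[0.006,-0.004,0.706],[0,0,0],1],[[0.006,-0.004,0.706],[0,0,0],1],[[0.006,-0.004,0.706],[0,0,0],1],[[0.006,-0.004,0.706],[0,0,0],1]], squeeze=40)

```text
clock: 17.45
eef_pos: [455.6, 144.2, 20.2]
eef_rot: [3.14, -0.001, 1.411]
wrist_force: [0.1, 0.3, -0.7]
finger_gap: 70.5
finger_force: 0.0
```

Call:
apply_moves(moves=[[[0,0,0],[0,0,0],1],[[0,0,0],[0,0,0],1],[[0,0,0],[0,0,0],1],[[0,0,0],[0,0,0],1],[[0,0,0],[0,0,0],1]])

```text
clock: 17.87
eef_pos: [455.3, 144.2, 19.7]
eef_rot: [3.141, -0.0, 1.411]
wrist_force: [-0.8, 0.2, 4.7]
finger_gap: 53.3
finger_force: 40.0
```

```bash
python3 -c "
from h import *
s=manip.read_state();p=s['eef_pos'];print(p,s['finger_gap'])
d=np.array([455.4,144.6])-p[:2];off=d@[.16,.987];print('ring ahead in tool x',off)
q=np.array([613.5,254.7])-off*np.array([.16,.987]);print(q,go((*q,116),1.4116))"
```

```text
[455.3490759  144.15436767  19.70486111] 53.33441664260595
ring ahead in tool x 0.4479869691842122
[613.42832208 254.25783686] (array([ 0.5355,  0.5541, -0.3852]), np.float64(-0.0002))
```

Call:
apply_moves(moves=[[[0,0,-0.08],[0,0,0],1],[[0,0,-0.18],[0,0,0],1],[[0,0,-0.28],[0,0,0],1],[[0,0,-0.38],[0,0,0],1],[[0.08,0.08,-0.4],[0,0,0],1],[[0.18,0.18,-0.4],[0,0,0],1],[[0.28,0.29,-0.4],[0,0,0],1],[[0.38,0.39,-0.4],[0,0,0],1],[[0.48,0.49,-0.4],[0,0,0],1],[[0.535,0.554,-0.4],[0,0,0],1],[[0.535,0.554,-0.4],[0,0,0],1],[[0.535,0.554,-0.4],[0,0,0],1]])

```text
clock: 18.87
eef_pos: [613.0, 254.3, 118.2]
eef_rot: [-3.14, 0.001, 1.411]
wrist_force: [-0.6, -1.9, -1.5]
finger_gap: 53.5
finger_force: 40.0
```

```bash
python3 -c "
from h import *
s=manip.read_state();print(s['finger_gap'],s['eef_pos'],go((613.4,254.3,93),1.4116))"
```

```text
53.47913236021318 [613.03288913 254.25677672 118.20115571] (array([0.0004, 0.0014, 0.1008]), np.float64(-0.0001))
```

Call:
apply_moves(moves=[[[0,0.002,0.03],[0,0,0],1],[[0,0.002,0.06],[0,0,0],1],[[0,0.002,0.09],[0,0,0],1],[[0,0.002,0.1],[0,0,0],1],[[0,0.002,0.1],[0,0,0],1]])

```text
clock: 19.28
eef_pos: [613.1, 253.6, 93.4]
eef_rot: [-3.14, 0.001, 1.411]
wrist_force: [0.3, 0.3, -0.8]
finger_gap: 53.4
finger_force: 40.0
```

```bash
python3 - <<'E'
from h import *
i=viewer.camera_info("wrist");s=manip.read_state();im=viewer.camera("wrist");cv2.imwrite("pics/w7.png",im)
np.savez("w7.npz",**{k:i[k] for k in("camera_matrix","R","t")},p=s["eef_pos"])
cv2.imwrite("pics/c7.png",cv2.resize(im[170:280,200:320],(600,550),interpolation=cv2.INTER_CUBIC))
print(s["eef_pos"],s["wrist_force"])
E
```

```text
[613.1187369  253.62993841  93.41315032] [ 0.27204576  0.26897637 -0.7907636 ]
```

View pics/c7.png

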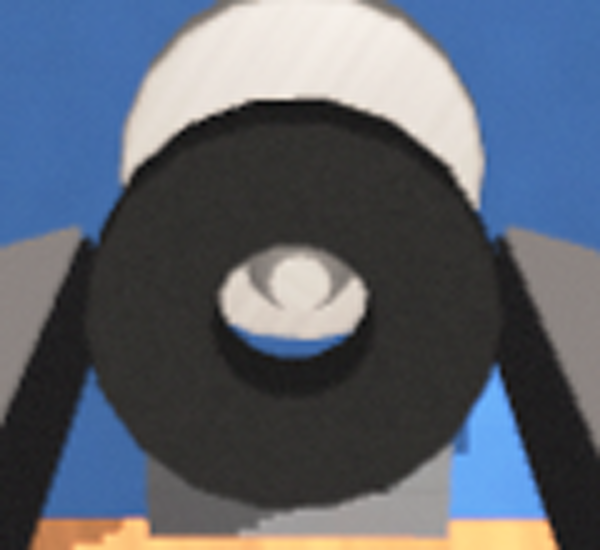

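The post tip at crop (300,283) lies in the bore, whose top rim is centred at (294,320).

```bash
python3 - <<'E'
from h import *
i=dict(np.load("w7.npz"))
a=ray(i,200+294.5/5-.5,170+320.5/5-.5,93.4-19+14-.7);b=ray(i,200+300.5/5-.5,170+283.5/5-.5,78);d=b-a
print(a,b,"tool x",d[:2]@[.16,.987],"tool y",d[:2]@[.987,-.16])
E
```

```text
[612.41875486 253.91224485  87.7       ] [613.37799072 254.94911002  78.        ] tool x 1.1768636529889624 tool y 0.7808673643267224
```

Call:
apply_moves(moves=[[[0.005,0.003,0.02],[0,0,0],1],[[0.005,0.003,0.05],[0,0,0],1],[[0.005,0.003,0.08],[0,0,0],1],[[0.005,0.003,0.11],[0,0,0],1],[[0.005,0.003,0.14],[0,0,0],1],[[0.005,0.003,0.165],[0,0,0],1],[[0.005,0.003,0.18],[0,0,0],1],[[0.005,0.003,0.187],[0,0,0],1],[[0.005,0.003,0.187],[0,0,0],1],[[0.005,0.003,0.187],[0,0,0],1]])

```text
clock: 20.17
eef_pos: [614.8, 255.2, 48.0]
eef_rot: [3.141, -0.0, 1.411]
wrist_force: [0.5, 0.6, 0.4]
finger_gap: 53.7
finger_force: 40.0
```

Call:
apply_moves(moves=[[[0,0,0.006],[0,0,0],1],[[0,0,0.006],[0,0,0],1],[[0,0,0.006],[0,0,0],0.2],[[0,0,0.006],[0,0,0],0],[[0,0,0.006],[0,0,0],0],[[0,0,0.006],[0,0,0],0],[[0,0,0.006],[0,0,0],0],[[0,0,-0.1],[0,0,0],0],[[0,0,-0.25],[0,0,0],0],[[0,0,-0.4],[0,0,0],0],[[0,0,-0.55],[0,0,0],0],[[0,0,-0.61],[0,0,0],0]])

```text
clock: 21.17
eef_pos: [615.7, 255.6, 206.3]
eef_rot: [3.135, -0.003, 1.411]
wrist_force: [0.9, -0.2, -0.2]
finger_gap: 93.9
finger_force: 0.0
```

Call:
apply_moves(moves=[[[0,0,-0.02],[0,0,0],0],[[0,0,-0.02],[0,0,0],0]])

```text
clock: 21.33
eef_pos: [614.9, 255.2, 206.0]
eef_rot: [3.14, -0.001, 1.411]
wrist_force: [-0.7, 0.1, -0.6]
finger_gap: 94.1
finger_force: 0.0
```

```bash
python3 -c "
from h import *
i=viewer.camera_info('wrist');im=viewer.camera('wrist');cv2.imwrite('pics/s2.png',im)
V=cv2.cvtColor(im,cv2.COLOR_BGR2HSV)[...,2];m=V<62;m[230:]=0
for c in blobs(m,300):
    P=np.array([ray(i,*q,40)[:2] for q in cv2.convexHull(c).reshape(-1,2)],np.float32);print(cv2.fitEllipse(P))
print(go((463.4,-2,200),1.4116))"
```

```text
((613.5436401367188, 255.60537719726562), (50.86276626586914, 52.602386474609375), 171.57919311523438)
((550.546875, 416.0644836425781), (42.25253677368164, 56.2612190246582), 175.34722900390625)
(array([-1.1113, -0.4326,  0.0168]), np.float64(-0.0002))
```

The black ring is home: with its top plane at z=40 it measures 51-52 mm across, the same as on the table. Next is the blue ring.

Call:
apply_moves(moves=[[[-0.9,-0.35,0],[0,0,0],0],[[-0.9,-0.35,0],[0,0,0],0],[[-0.9,-0.35,0],[0,0,0],0],[[-0.9,-0.35,0],[0,0,0],0],[[-0.9,-0.35,0],[0,0,0],0],[[-0.9,-0.35,0],[0,0,0],0],[[-0.9,-0.35,0],[0,0,0],0]])

```text
clock: 21.97
eef_pos: [489.6, 43.4, 203.4]
eef_rot: [-3.138, 0.001, 1.408]
wrist_force: [-0.9, 0.8, 0.0]
finger_gap: 93.8
finger_force: 0.0
```

Call:
apply_moves(moves=[[[-0.21,-0.082,0.017],[0,0,0],0],[[-0.21,-0.082,0.017],[0,0,0],0],[[-0.21,-0.082,0.017],[0,0,0],0],[[-0.21,-0.082,0.017],[0,0,0],0]])

```text
clock: 22.3
eef_pos: [463.5, -1.7, 199.8]
eef_rot: [-3.14, 0.0, 1.41]
wrist_force: [0.4, 1.0, -0.8]
finger_gap: 94.3
finger_force: 0.0
```

```bash
python3 -c "
from h import *
ring('blue','pics/r3.png')"
```

```text
blue ell [463.   -1.   44.2  44.5] circ [463.1  -1.   44.7] go (array([ 0.0023, -0.0021,  0.7233]), np.float64(-0.0007))
[463.5  -1.7 199.8] [-3.14  0.    1.41]
```

Call:
apply_moves(moves=[[[0.002,-0.002,0.15],[0,0,0],0.2],[[0.002,-0.002,0.3],[0,0,0],0.2],[[0.002,-0.002,0.45],[0,0,0],0.2],[[0.002,-0.002,0.57],[0,0,0],0.2],[[0.002,-0.002,0.66],[0,0,0],0.2],[[0.002,-0.002,0.705],[0,0,0],0.2],[[0.002,-0.002,0.725],[0,0,0],0.2],[[0.002,-0.002,0.725],[0,0,0],0.2],[[0.002,-0.002,0.725],[0,0,0],1],[[0.002,-0.002,0.725],[0,0,0],1],[[0.002,-0.002,0.725],[0,0,0],1],[[0.002,-0.002,0.725],[0,0,0],1]], squeeze=35)

```text
clock: 23.35
eef_pos: [463.8, -1.0, 20.2]
eef_rot: [3.141, -0.0, 1.411]
wrist_force: [0.3, 0.6, -0.0]
finger_gap: 51.9
finger_force: 0.0
```

Call:
apply_moves(moves=[[[0,0,0],[0,0,0],1],[[0,0,0],[0,0,0],1],[[0,0,0],[0,0,0],1],[[0,0,0],[0,0,0],1],[[0,0,0],[0,0,0],1]])

```text
clock: 23.77
eef_pos: [463.7, -1.0, 20.0]
eef_rot: [3.141, -0.0, 1.411]
wrist_force: [-0.6, 0.8, 5.7]
finger_gap: 45.0
finger_force: 35.0
```

```bash
python3 -c "
from h import *
s=manip.read_state();p=s['eef_pos'];print(p,s['finger_gap'])
d=np.array([463.1,-1.0])-p[:2];off=d@[.16,.987];print('ring ahead in tool x',off)
q=np.array([613.8,255.2])-off*np.array([.16,.987]);print(q,go((*q,119),1.4116))"
```

```text
[463.65999493  -1.01960106  20.03998021] 45.01603429259411
ring ahead in tool x -0.07025294653834105
[613.81124047 255.26933966] (array([ 1.1078,  0.4295, -0.3958]), np.float64(-0.0003))
```

Call:
apply_moves(moves=[[[0,0,-0.08],[0,0,0],1],[[0,0,-0.18],[0,0,0],1],[[0,0,-0.28],[0,0,0],1],[[0,0,-0.38],[0,0,0],1],[[0.1,0.04,-0.4],[0,0,0],1],[[0.23,0.09,-0.4],[0,0,0],1],[[0.36,0.14,-0.4],[0,0,0],1],[[0.49,0.19,-0.4],[0,0,0],1],[[0.62,0.24,-0.4],[0,0,0],1],[[0.75,0.29,-0.4],[0,0,0],1],[[0.88,0.34,-0.4],[0,0,0],1],[[0.98,0.38,-0.4],[0,0,0],1]])

```text
clock: 24.77
eef_pos: [596.8, 227.9, 119.3]
eef_rot: [-3.141, 0.0, 1.412]
wrist_force: [-0.2, -0.7, -0.4]
finger_gap: 44.9
finger_force: 35.0
```

Call:
apply_moves(moves=[[[0.08,0.03,0],[0,0,0],1],[[0.128,0.05,0],[0,0,0],1],[[0.128,0.05,0],[0,0,0],1],[[0.128,0.05,0],[0,0,0],1]])

```text
clock: 25.1
eef_pos: [613.3, 255.2, 118.9]
eef_rot: [-3.141, 0.001, 1.411]
wrist_force: [-1.5, -0.2, 0.3]
finger_gap: 45.2
finger_force: 35.0
```

```bash
python3 -c "
from h import *
s=manip.read_state();print(s['finger_gap'],s['eef_pos'],go((613.8,255.2,93),1.4116))"
```

```text
45.24109140813833 [613.2980933  255.17936119 118.92964697] (array([0.0004, 0.002 , 0.1037]), np.float64(-0.0001))
```

Call:
apply_moves(moves=[[[0,0.002,0.03],[0,0,0],1],[[0,0.002,0.06],[0,0,0],1],[[0,0.002,0.09],[0,0,0],1],[[0,0.002,0.103],[0,0,0],1],[[0,0.002,0.103],[0,0,0],1],[[0,0.002,0.103],[0,0,0],1]])

```text
clock: 25.6
eef_pos: [614.1, 255.0, 93.8]
eef_rot: [-3.141, 0.0, 1.411]
wrist_force: [0.6, 0.1, -0.4]
finger_gap: 45.2
finger_force: 35.0
```

```bash
python3 - <<'E'
from h import *
i=viewer.camera_info("wrist");s=manip.read_state();im=viewer.camera("wrist");cv2.imwrite("pics/w8.png",im)
np.savez("w8.npz",**{k:i[k] for k in("camera_matrix","R","t")},p=s["eef_pos"])
cv2.imwrite("pics/c8.png",cv2.resize(im[170:280,200:320],(600,550),interpolation=cv2.INTER_CUBIC))
print(s["eef_pos"],s["wrist_force"])
E
```

```text
[614.08900092 255.0046394   93.77412707] [ 0.62422944  0.13105745 -0.36876058]
```

View pics/c8.png

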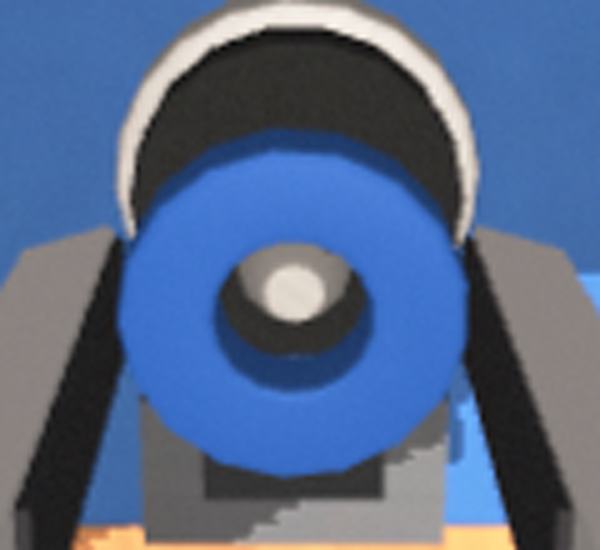

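The post tip at crop (295,292) lies in the blue bore, whose top rim is centred at (294,316).

```bash
python3 - <<'E'
from h import *
i=dict(np.load("w8.npz"))
a=ray(i,200+294.5/5-.5,170+316.5/5-.5,85.8);b=ray(i,200+295.5/5-.5,170+292.5/5-.5,78);d=b-a
print(a,b,"tool x",d[:2]@[.16,.987],"tool y",d[:2]@[.987,-.16])
E
```

```text
[613.34454767 254.86942446  85.8       ] [613.50318648 255.01777837  78.        ] tool x 0.1718075212353625 tool y 0.13283988622210938
```

Call:
apply_moves(moves=[[[0.001,0,0.02],[0,0,0],1],[[0.001,0,0.045],[0,0,0],1],[[0.001,0,0.07],[0,0,0],1],[[0.001,0,0.095],[0,0,0],1],[[0.001,0,0.115],[0,0,0],1],[[0.001,0,0.128],[0,0,0],1],[[0.001,0,0.134],[0,0,0],1],[[0.001,0,0.134],[0,0,0],1],[[0.001,0,0.134],[0,0,0],1]])

```text
clock: 26.4
eef_pos: [614.3, 255.5, 60.5]
eef_rot: [3.141, -0.0, 1.411]
wrist_force: [-0.3, -0.4, -0.2]
finger_gap: 45.0
finger_force: 35.0
```

Call:
apply_moves(moves=[[[0,0,0.002],[0,0,0],0.4],[[0,0,0.002],[0,0,0],0.1],[[0,0,0.002],[0,0,0],0],[[0,0,0.002],[0,0,0],0],[[0,0,0.002],[0,0,0],0],[[0,0,0.002],[0,0,0],0],[[0,0,-0.05],[0,0,0],0],[[0,0,-0.2],[0,0,0],0],[[0,0,-0.35],[0,0,0],0],[[0,0,-0.5],[0,0,0],0],[[0,0,-0.56],[0,0,0],0],[[0,0,-0.56],[0,0,0],0]])

```text
clock: 27.4
eef_pos: [615.4, 255.9, 206.6]
eef_rot: [3.134, -0.004, 1.411]
wrist_force: [-0.5, 0.5, 0.4]
finger_gap: 93.9
finger_force: 0.0
```

```bash
python3 -c "
from h import *
i=viewer.camera_info('wrist');im=viewer.camera('wrist');cv2.imwrite('pics/s3.png',im)
H,S,V=[cv2.cvtColor(im,cv2.COLOR_BGR2HSV)[...,k].astype(int) for k in range(3)];m=(H>100)&(H<130)&(S>110);m[235:]=0
for c in blobs(m,300):
    P=np.array([ray(i,*q,52)[:2] for q in cv2.convexHull(c).reshape(-1,2)],np.float32);print(cv2.fitEllipse(P))
# brass re-check in the top view
i=viewer.camera_info('top');im=viewer.camera('top');H,S,V=[cv2.cvtColor(im,cv2.COLOR_BGR2HSV)[...,k].astype(int) for k in range(3)]
m=(H>19)&(H<35)&(S>90)&(V>110);m[:,:320]=0;m[:170]=0
for c in blobs(m,20):
    e=cv2.fitEllipse(c);print(e,ray(i,*e[0],12).round(1))
print(go((565.6,-239,200),1.4116))"
```

```text
((615.4404907226562, 266.9273681640625), (136.95228576660156, 334.18157958984375), 171.246826171875)
((473.30999755859375, 199.1446533203125), (6.2241926193237305, 26.908613204956055), 90.44342803955078) [ 555.6 -560.6   12. ]
((352.67376708984375, 193.0875701904297), (12.227343559265137, 12.942663192749023), 93.89846801757812) [ 565.7 -237.2   12. ]
((422.9706115722656, 193.2847442626953), (23.75307273864746, 24.65332794189453), 106.2862319946289) [ 568.8 -426.    12. ]
(array([-1.9834,  0.1233,  0.0041]), np.float64(-0.0002))
```

Call:
apply_moves(moves=[[[-0.992,0.062,0],[0,0,0],0],[[-0.992,0.062,0],[0,0,0],0],[[-0.992,0.062,0],[0,0,0],0],[[-0.992,0.062,0],[0,0,0],0],[[-0.992,0.062,0],[0,0,0],0],[[-0.992,0.062,0],[0,0,0],0],[[-0.992,0.062,0],[0,0,0],0],[[-0.992,0.062,0],[0,0,0],0]])

```text
clock: 28.17
eef_pos: [589.3, 6.4, 199.2]
eef_rot: [-3.139, 0.0, 1.408]
wrist_force: [-1.2, 1.2, -0.6]
finger_gap: 93.7
finger_force: 0.0
```

Call:
apply_moves(moves=[[[-0.991,0.061,0],[0,0,0],0],[[-0.991,0.061,0],[0,0,0],0],[[-0.991,0.061,0],[0,0,0],0],[[-0.991,0.061,0],[0,0,0],0],[[-0.991,0.061,0],[0,0,0],0],[[-0.991,0.061,0],[0,0,0],0],[[-0.991,0.061,0],[0,0,0],0],[[-0.991,0.061,0],[0,0,0],0],[[-0.991,0.061,0],[0,0,0],0]])

```text
clock: 28.92
eef_pos: [565.9, -237.4, 199.6]
eef_rot: [-3.14, -0.001, 1.412]
wrist_force: [-0.9, -0.5, 0.6]
finger_gap: 94.1
finger_force: 0.0
```

```bash
python3 -c "
from h import *
ring('brass','pics/r4.png')"
```

```text
brass ell [ 564.5 -239.6   34.3   36.6] circ [ 564.5 -239.2   36.2] go (array([-0.008 , -0.0043,  0.7222]), np.float64(0.0001))
brass ell [694.2 -87.3  25.4  25.7] circ [694.2 -87.3  25.9] go (array([0.6741, 0.4115, 0.7222]), np.float64(0.0001))
[ 565.9 -237.4  199.6] [-3.140e+00 -1.000e-03  1.412e+00]
```

Call:
apply_moves(moves=[[[-0.006,-0.004,0.15],[0,0,0],0.3],[[-0.006,-0.004,0.3],[0,0,0],0.3],[[-0.006,-0.004,0.45],[0,0,0],0.3],[[-0.006,-0.004,0.57],[0,0,0],0.3],[[-0.006,-0.004,0.66],[0,0,0],0.3],[[-0.006,-0.004,0.705],[0,0,0],0.3],[[-0.006,-0.004,0.723],[0,0,0],0.3],[[-0.006,-0.004,0.723],[0,0,0],0.3],[[-0.006,-0.004,0.723],[0,0,0],1],[[-0.006,-0.004,0.723],[0,0,0],1],[[-0.006,-0.004,0.723],[0,0,0],1],[[-0.006,-0.004,0.723],[0,0,0],1]], squeeze=35)

```text
clock: 29.97
eef_pos: [564.8, -240.3, 20.7]
eef_rot: [3.14, 0.0, 1.411]
wrist_force: [0.8, -0.2, -0.0]
finger_gap: 42.7
finger_force: 0.0
```

Call:
apply_moves(moves=[[[0,0,0],[0,0,0],1],[[0,0,0],[0,0,0],1],[[0,0,0],[0,0,0],1],[[0,0,0],[0,0,0],1],[[0,0,0],[0,0,0],1]])

```text
clock: 30.38
eef_pos: [564.6, -240.4, 20.4]
eef_rot: [3.141, 0.0, 1.411]
wrist_force: [-1.5, 1.3, 6.3]
finger_gap: 36.2
finger_force: 35.0
```

```bash
python3 -c "
from h import *
s=manip.read_state();p=s['eef_pos'];print(p,s['finger_gap'],s['finger_force'])
d=np.array([564.5,-239.2])-p[:2];off=d@[.16,.987];print('ring ahead in tool x',off)
q=np.array([614.2,255.2])-off*np.array([.16,.987]);print(q,go((*q,119),1.4116))"
```

```text
[ 564.646417   -240.35660887   20.42377509] 36.18778825969158 35.00202912837267
ring ahead in tool x 1.1181462336799186
[614.0210966  254.09638967] (array([ 1.984 , -0.1204, -0.3943]), np.float64(-0.0003))
```

Call:
apply_moves(moves=[[[0,0,-0.08],[0,0,0],1],[[0,0,-0.2],[0,0,0],1],[[0,0,-0.32],[0,0,0],1],[[0,0,-0.44],[0,0,0],1],[[0.08,-0.005,-0.54],[0,0,0],1],[[0.2,-0.012,-0.56],[0,0,0],1],[[0.33,-0.02,-0.56],[0,0,0],1],[[0.46,-0.028,-0.56],[0,0,0],1],[[0.59,-0.036,-0.56],[0,0,0],1],[[0.72,-0.044,-0.56],[0,0,0],1],[[0.85,-0.052,-0.56],[0,0,0],1],[[0.98,-0.06,-0.56],[0,0,0],1]])

```text
clock: 31.38
eef_pos: [588.4, 5.6, 159.6]
eef_rot: [-3.141, 0.0, 1.411]
wrist_force: [0.8, -0.3, -1.1]
finger_gap: 36.3
finger_force: 35.0
```

Call:
apply_moves(moves=[[[0.13,-0.008,0],[0,0,0],1],[[0.26,-0.016,0],[0,0,0],1],[[0.39,-0.024,0],[0,0,0],1],[[0.52,-0.032,0],[0,0,0],1],[[0.65,-0.04,0],[0,0,0],1],[[0.78,-0.048,0],[0,0,0],1],[[0.9,-0.054,0],[0,0,0],1],[[0.97,-0.06,0],[0,0,0],1],[[1.0,-0.06,0],[0,0,0],1],[[1.0,-0.06,0],[0,0,0],1],[[1.0,-0.06,0],[0,0,0],1]])

```text
clock: 32.3
eef_pos: [613.6, 252.5, 159.4]
eef_rot: [-3.141, 0.0, 1.411]
wrist_force: [0.0, -0.5, -1.0]
finger_gap: 36.5
finger_force: 35.0
```

```bash
python3 -c "
from h import *
s=manip.read_state();print(s['finger_gap'],s['eef_pos'],go((614,254.4,95),1.4116))"
```

```text
36.4868976291709 [613.58363339 252.50875757 159.43474267] (array([0.0077, 0.0004, 0.2577]), np.float64(-0.0003))
```

Call:
apply_moves(moves=[[[0.008,0.001,0.06],[0,0,0],1],[[0.008,0.001,0.12],[0,0,0],1],[[0.008,0.001,0.18],[0,0,0],1],[[0.008,0.001,0.22],[0,0,0],1],[[0.008,0.001,0.25],[0,0,0],1],[[0.008,0.001,0.258],[0,0,0],1],[[0.008,0.001,0.258],[0,0,0],1],[[0.008,0.001,0.258],[0,0,0],1]])

```text
clock: 32.97
eef_pos: [614.5, 255.1, 96.0]
eef_rot: [3.141, -0.0, 1.411]
wrist_force: [-1.4, 0.4, -1.1]
finger_gap: 36.3
finger_force: 35.0
```

```bash
python3 - <<'E'
from h import *
i=viewer.camera_info("wrist");s=manip.read_state();im=viewer.camera("wrist");cv2.imwrite("pics/w9.png",im)
np.savez("w9.npz",**{k:i[k] for k in("camera_matrix","R","t")},p=s["eef_pos"])
cv2.imwrite("pics/c9.png",cv2.resize(im[170:280,200:320],(600,550),interpolation=cv2.INTER_CUBIC))
print(s["eef_pos"],s["wrist_force"],s["finger_gap"])
E
```

```text
[614.52039929 255.06997508  95.98610202] [-1.42227532  0.37723313 -1.08946353] 36.337908983909614
```

View pics/c9.png

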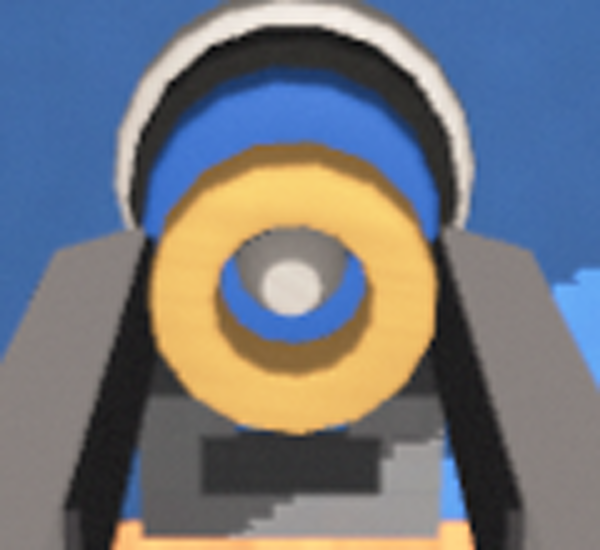

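The stack below shows steel, black and blue nested. The post tip at crop (292,287) lies in the brass bore, whose top rim is centred at (293,300).

```bash
python3 - <<'E'
from h import *
i=dict(np.load("w9.npz"))
a=ray(i,200+293.5/5-.5,170+300.5/5-.5,87.3);b=ray(i,200+292.5/5-.5,170+287.5/5-.5,78);d=b-a
print(a,b,"tool x",d[:2]@[.16,.987],"tool y",d[:2]@[.987,-.16])
E
```

```text
[613.95538281 256.83011941  87.3       ] [613.52960069 255.00462354  78.        ] tool x -1.869889566685015 tool y -0.1281676071904046
```

Call:
apply_moves(moves=[[[-0.007,0,0.0],[0,0,0],1],[[-0.007,0,0.015],[0,0,0],1],[[-0.007,0,0.03],[0,0,0],1],[[-0.007,0,0.045],[0,0,0],1],[[-0.007,0,0.06],[0,0,0],1],[[-0.007,0,0.075],[0,0,0],1],[[-0.007,0,0.087],[0,0,0],1],[[-0.007,0,0.093],[0,0,0],1],[[-0.007,0,0.093],[0,0,0],1],[[-0.007,0,0.093],[0,0,0],1]])

```text
clock: 33.85
eef_pos: [613.9, 253.5, 72.4]
eef_rot: [3.141, -0.0, 1.411]
wrist_force: [-2.9, -1.9, 4.8]
finger_gap: 36.2
finger_force: 35.0
```

Light contact at z=72.4 shows the brass ring seated on the blue one. I'll release and retreat.

Call:
apply_moves(moves=[[[0,0,0],[0,0,0],0.5],[[0,0,0],[0,0,0],0.3],[[0,0,0],[0,0,0],0.1],[[0,0,0],[0,0,0],0],[[0,0,0],[0,0,0],0],[[0,0,0],[0,0,0],0],[[0,0,-0.05],[0,0,0],0],[[0,0,-0.2],[0,0,0],0],[[0,0,-0.35],[0,0,0],0],[[0,0,-0.5],[0,0,0],0],[[0,0,-0.56],[0,0,0],0],[[0,0,-0.56],[0,0,0],0]])

```text
clock: 34.85
eef_pos: [615.1, 254.0, 218.1]
eef_rot: [3.134, -0.004, 1.411]
wrist_force: [-1.0, 0.2, 0.7]
finger_gap: 93.8
finger_force: 0.0
```

Call:
apply_moves(moves=[[[-0.5,-0.5,0],[0,0,0],0],[[-0.5,-0.5,0],[0,0,0],0],[[-0.5,-0.5,0],[0,0,0],0],[[-0.5,-0.5,0],[0,0,0],0],[[-0.5,-0.5,0],[0,0,0],0],[[-0.5,-0.5,0],[0,0,0],0],[[-0.5,-0.5,0],[0,0,0],0]])

```text
clock: 35.43
eef_pos: [470.8, 150.0, 212.3]
eef_rot: [3.141, -0.0, 1.41]
wrist_force: [-0.5, 0.0, 0.9]
finger_gap: 93.9
finger_force: 0.0
```

```bash
python3 - <<'E'
from h import *
w=viewer.camera("wrist");t=viewer.camera("top");s=viewer.camera("scene")
K=viewer.camera_info("scene");f=lambda X:(lambda p:p[:2]/p[2])(np.array(K["camera_matrix"])@(np.array(K["R"])@np.array(X)+K["t"]))
for z in (12,64,78): print(z,f((613.4,254.8,z)))
sc=cv2.resize(s[110:200,260:350],(400,400),interpolation=cv2.INTER_CUBIC)
cv2.imwrite("pics/fin.png",np.vstack([np.hstack([cv2.resize(w,(400,300)),cv2.resize(t,(400,300))]),np.hstack([sc[50:350],cv2.resize(s,(400,300))])]))
E
```

```text
12 [311.7610792  159.46505297]
64 [313.62658952 149.61196431]
78 [314.15012853 146.84678192]
```

View pics/fin.png

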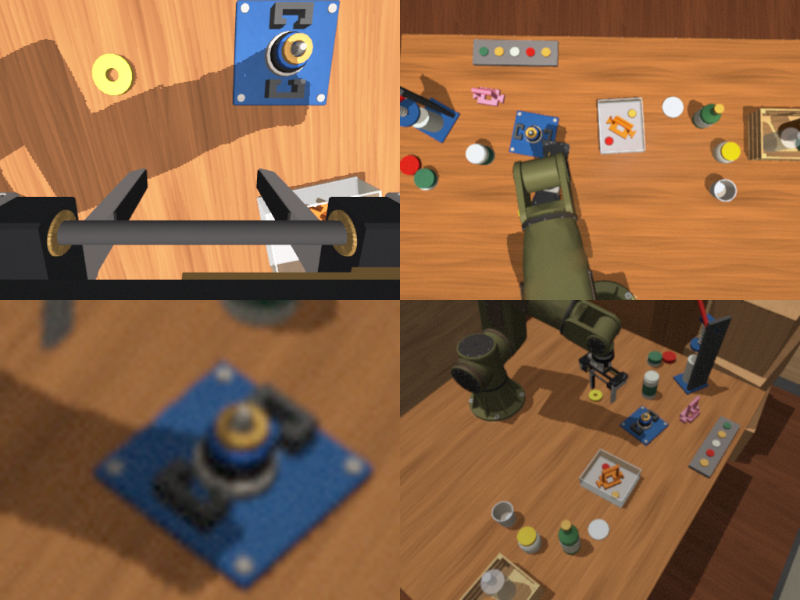

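The stack of steel, black, blue and brass sits level, with the post tip showing above it (wrist panel 297,48). The yoke is in the box (620,127), the bystanders are standing in place, and there's no red ring anywhere. Handing in.

```bash
python3 -c "
from cell import manip
print(manip.sign_off())"
```

```text
the job is handed in; nothing more can be done
None
```

I put the transport yoke in the clear box, threaded the four rings present (steel, black, blue, brass; the red one was absent) down the post widest first and seated, left the bystanders standing, and handed the job in at about 35 s.

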